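# Sort the scroll roller from the stave on the test ramp

## Task

Two bare wooden scroll rods lie on the table: lower the round roller (a knob at each end) crosswise onto the upper part of the ramp, above its dark line, and let go so that it rolls by itself into the trough at the foot, without help on the way. Lay the flat-faced stave, which would not roll, flat in the grey plastic tray. Set both down without dropping or throwing them; either may go first.

Things in the scene. Friction and masses are not known exactly. Their poses are not given: they have to be found in the camera images.
- roller_mid (a point): Middle of the axis of the round roller: a light wooden rod 190 mm long along its x, 24 mm in diameter, with a round knob 34 mm in diameter and 20 mm long at each end (same wood; 150 mm bare between them). It lies on its knobs, axis 17 mm above the table. 0.11 kg. Rolls freely on the ramp; its y and z axes turn as it rolls.
- stave_mid (a point): Centre of the flat stave: a light wooden bar of rectangular section, 200 mm long along its x axis, 28 mm wide (y) and 18 mm high (z), lying flat on the table; this point is at its middle, 9 mm up. 0.08 kg. It does not roll; on the ramp it would just stay.
- ramp: Fixed plywood ramp; origin on the table under its centre, z up, y downhill. Plane surface from y -140 mm (57 mm high) to y +70 (20 high), 10 degree fall, 230 wide in x between strips 10 mm proud. Dark line at y -20; let the roller go at about y -95 (49 high), lying along x. Trough y +70 to +140, floor 8 high, end wall 45, side walls 40. The roller may rest on the lower finger until the fingers lift.
- tray: The fixed open grey plastic tray for staves; origin under its centre on the table, z up. Outside 260 mm (x) by 170 mm (y) by 28 mm high, walls 5 mm, inner floor 5 mm above the table. The stave fits with its length along x.
Mind the look-alikes: they are no part of the job. Leave any pink look-alike of the part that bears roller_mid alone.

How it is judged (in metres and radians):
On the way, in this order (a step that is already met when the one before it is completed fails the run):
1. the roller has been let go on the ramp above the dark line: it bears on the ramp and the fingers do not touch it (contact force between roller and ramp above 0.05 N and contact force between the fingers and roller below 0.05 N and y of roller_mid in the frame of ramp between -0.145 and -0.005 m and x of roller_mid in the frame of ramp between -0.06 and 0.06 m), for 0.04 s.
2. the roller has rolled down into the trough at the foot (y of roller_mid in the frame of ramp between 0.075 and 0.135 m and x of roller_mid in the frame of ramp between -0.06 and 0.06 m and z of roller_mid in the frame of ramp between 0.01 and 0.033 m and contact force between the fingers and roller below 0.05 N), for 0.2 s.
At the end, for the whole second after the job is handed in: Roller released, at rest on the trough floor: 75 to 135 mm along the ramp's y, within 60 mm of its centre in x. Stave released, at rest, level within 9 degrees on the tray floor, its centre within 60 mm (x) and 75 mm (y) of the tray's centre (y of roller_mid in the frame of ramp between 0.075 and 0.135 m and x of roller_mid in the frame of ramp between -0.06 and 0.06 m and z of roller_mid in the frame of ramp between 0.01 and 0.033 m and x of stave_mid in the frame of tray between -0.06 and 0.06 m and y of stave_mid in the frame of tray between -0.075 and 0.075 m and z of stave_mid in the frame of tray between 0.005 and 0.025 m and angle between stave_mid's own x axis and vertical between 1.4 and 1.74 rad and linear speed of roller below 0.05 m/s and linear speed of stave below 0.03 m/s); the robot touches nothing.
It fails at once if the fingers touch the roller on the lower part of the ramp or in the trough (contact force between the fingers and roller above 0.5 N and y of roller_mid in the frame of ramp between 0.03 and 0.15 m and x of roller_mid in the frame of ramp between -0.13 and 0.13 m and z of roller_mid in the frame of ramp below 0.055 m).
It fails at once if the stave is dropped or thrown (moving faster than 0.8 m/s out of the fingers) (contact force between the fingers and stave below 0.05 N and linear speed of stave above 0.8 m/s).
It fails at once if the roller is dropped or thrown (moving faster than 1.3 m/s out of the fingers; rolling down the ramp is slower) (contact force between the fingers and roller below 0.05 N and linear speed of roller above 1.3 m/s).
It also fails if it takes over 58 s, if anything falls off the work surface, if the arm or the gripper's body presses on something with over 40 N, if the wrist force passes 120 N, or if a joint passes its speed limit or range.

## Robot

A 6-joint arm with a two-finger parallel gripper is mounted at the origin on the work surface. World frame = base frame: x ahead of the robot, y to its left, z up, the work surface at z = 0. Lengths are in m, angles in degrees, forces in N, time in s.
With the tool pointing down it reaches from about 0.4 to 0.825 m from the base axis. Payload 7 kg.
Tool frame: the origin (TCP) lies on the centre line of the jaws, within the pads' length; the fingertips stand 14 mm ahead of it and the grasp point (between the pads) lies 5 mm behind it; z points along the fingers, x is the direction in which the jaws open and shut, and the axes are right-handed (so a half turn about z gives the same grasp; the last joint's range is limited). The gripper opens to 88 mm and grips with 3 to 60 N. Pads are 19 mm wide; open, the fingers measure 130 mm over their backs; the gripper's body (78 mm by 193 mm) begins 47 mm behind the grasp point.
Start: joints at [-48.753, 20.546, 0.682, 0, -70.136, -16.507], TCP at [0.282, -0.613, 0.241] pointing down, gripper open.
Joint ranges: [-176.03, 176.03], [-82.01, 121.73], [-58.28, 71.71], [-173.87, 95.51], [-174.79, -0.11], [-173.66, 173.66]. Speed limits (degrees/s): [136.94, 136.94, 172.46, 180, 180, 180].

## Interface

Orientations are given as [roll, pitch, yaw] about the fixed x, y, z axes, in that order (R = Rz(yaw) Ry(pitch) Rx(roll)).
In Python, from plant import * gives the robot as it stands.
- The arm moves only by the shell command python3 -m handwheel 'ROWS' [OPENING]. ROWS is JSON, a list of rows, each a list of 2 entries, a list of its own where there are three numbers: the shift along the tool's x, y, z each as a share of 0.2 m, from -1 to 1, then the turn, a rotation vector about the tool's x, y, z each as a share of 360 degrees, from -1 to 1. In form: [[[tx, ty, tz], [ax, ay, az]], ...]. A call has 1 to 5 rows; each row is the pose to reach, as a shift and turn from the pose commanded when the call began, along the tool's axes at that moment, turning the shorter way round; what a row does not reach only later rows make up. A row lasts 1/12 s, in which the tool goes at most 41.7 mm and 7.16 degrees, less where a joint would pass 70% of its speed; a pose out of reach is approached as far as the arm can. A call with a number of a shift or a turn outside -1 to 1 is refused whole. A call with a gripper value outside its range is refused whole. OPENING is the closure, from -1 (fully open) to 1 (shut), set as the call begins (- or left out, the last holds). The fingers move at their own pace and stop on an object; the grip force is fixed at half the most. Time passes only in rows, so rows that repeat a pose let the fingers close. It gives the time, the measured TCP pose, the force and the opening at its end, in the units of the state.
- get_obs(): the state, without advancing time (a new reading comes with each control period).
- snapshot(name): name is "scene" or "top" or "wrist"; returns a dict with "color" (480x640x3 uint8, red, green, blue), "z_map" (480x640 float32, m along the optical axis (not along the pixel's ray), 0 where there is no reading), "intrinsics" (3x3 intrinsics, pixels), "rvec" (rotation vector, rad) and "tvec" (3), from world to camera coordinates, as OpenCV has them. Camera axes: x right, y down, z forward; pixel columns grow to the right and rows downward; lengths in m; the calibration is good to about 2 mm. A picture is of the moment at which its call begins.
- close_job(): hands the job in, once; it reports no verdict.
The state is a dict: "clock": time; "joint_pos": joint angles; "qvel": joint speeds; "tau": joint torques, N m; "tool_pos": TCP position; "orientation": TCP orientation; "force": force on the tool from outside, world axes, zero at the start; "moment": the same for the moment, N m; "opening": finger opening in m.
Only numpy, scipy, OpenCV 4.12 (cv2) and the standard library are available. Lean on these libraries where they do the work, as an engineer would, in place of code of your own. Each camera call takes 0.05 s, during which the arm holds its last target. There are 200 camera calls.

## Working session

There is one attempt and no reset: what is moved stays moved. The work goes in short steps, Python scripts to look and compute and a shell command to move; the robot and the scene stay as the last step left them, time stands still between calls to the robot, and variables do not carry over. Pictures are saved under pics/ and viewed, about 8 in all and at most 12, crops included, and the job is handed in when it is done.

```bash
mkdir -p pics; ls
python3 - <<'E'
from plant import *
import cv2,numpy as np
for n in ("top","scene"):
    s=snapshot(n); np.savez(n+".npz",**s)
    cv2.imwrite(f"pics/{n}0.png",s["color"][:,:,::-1])
    print(n,s["intrinsics"].tolist(),s["rvec"],s["tvec"])
o=get_obs();print(o)
E
```

```text
pics
top [[503.9394104776545, 0.0, 313.4518803058637], [0.0, 503.9394104776545, 245.32541577675613], [0.0, 0.0, 1.0]] [ 2.19703182 -2.17948078  0.04996011] [-0.05596628  0.39871987  0.94612296]
scene [[470.8747703512679, 0.0, 320.623066691036], [0.0, 470.8747703512679, 239.75469880746655], [0.0, 0.0, 1.0]] [ 2.35613051  0.72821155 -0.25169731] [-0.29999207 -0.18428489  1.23122659]
{'clock': 0.1, 'joint_pos': array([-4.87542455e+01,  2.05857909e+01,  6.38984203e-01, -1.59650055e-02,
       -7.01357350e+01, -1.65078771e+01]), 'qvel': array([ 0.01197823, -0.19531995,  0.11855555,  0.03275654,  0.05635965,
        0.05702902]), 'tau': array([-1.32475521e-03, -5.84165275e+01,  2.93751973e+01,  7.01553002e+00,
        1.02152795e-02, -2.72342362e-05]), 'tool_pos': array([ 0.28227127, -0.61269107,  0.23973902]), 'orientation': array([-1.79990934e+02, -8.34043544e-02,  1.14732435e+02]), 'force': array([0.56603689, 0.52492488, 0.389346  ]), 'moment': array([ 0.01412377,  0.04031298, -0.03548504]), 'opening': 0.08795699325019182}
```

View pics/top0.png

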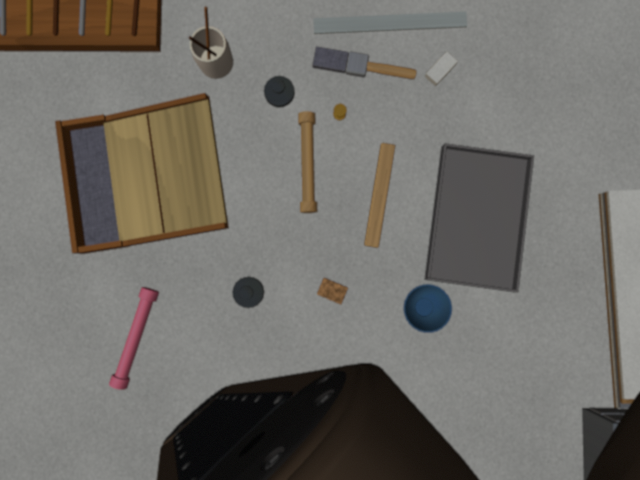

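View pics/scene0.png

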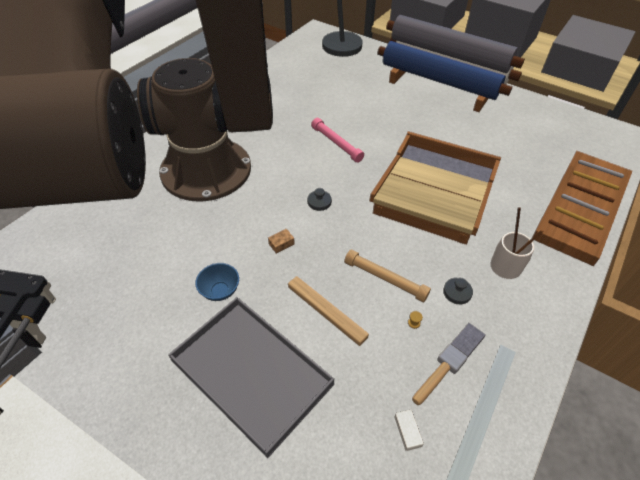

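Top view: the ramp is at (60-226, 97-250), with its dark trough on the left, the line near column 153 and the high end on the right. The roller is at about (307,162), the stave at (379,195), the tray at (480,218) and the pink look-alike at (135,338). Next I'll measure these.

```bash
cat > h.py <<'E'
import numpy as np,cv2
def load(n): return dict(np.load(n+".npz"))
def cast(s,px,z):
    K=s["intrinsics"];R=cv2.Rodrigues(s["rvec"])[0];t=s["tvec"].ravel()
    px=np.atleast_2d(px).astype(float)
    d=np.c_[(px-[K[0,2],K[1,2]])/[K[0,0],K[1,1]],np.ones(len(px))]@R
    c=-R.T@t
    return c+d*((z-c[2])/d[:,2])[:,None]
def cloud(s):
    K=s["intrinsics"];R=cv2.Rodrigues(s["rvec"])[0];t=s["tvec"].ravel()
    v,u=np.mgrid[:480,:640];Z=s["z_map"]
    P=np.stack([(u-K[0,2])/K[0,0]*Z,(v-K[1,2])/K[1,1]*Z,Z],-1)
    P=(P-t)@R; P[Z==0]=np.nan
    return P
def rect(p):
    r=cv2.minAreaRect(p[:,:2].astype(np.float32)*1000); b=cv2.boxPoints(r); 
    e=[b[1]-b[0],b[2]-b[1]]; e=max(e,key=np.linalg.norm)
    return np.round(r[0],1),np.round(sorted(r[1]),1),round(float(np.degrees(np.arctan2(e[1],e[0]))),1)
E
python3 - <<'E'
from h import *
s=load("top");P=cloud(s);hsv=cv2.cvtColor(s["color"],cv2.COLOR_RGB2HSV)
def roi(a,b,c,d):
    m=np.zeros((480,640),bool);m[b:d,a:c]=1;return m
wood=(hsv[...,1]>70)&(hsv[...,0]<25)
for n,r,z in (("roller",(290,100,325,222),.017),("stave",(355,135,402,255),.018)):
    m=(roi(*r)&wood).astype(np.uint8);k,l,st,_=cv2.connectedComponentsWithStats(m);i=1+st[1:,4].argmax();m=l==i
    v,u=np.nonzero(m);p=cast(s,np.c_[u,v],z);print(n,rect(p),"depth top z",np.nanpercentile(P[m][:,2],[5,50,95]))
print("table z",np.nanmedian(P[260:290,100:200,2]))
m=roi(418,138,540,298)&(hsv[...,2]<110)&(hsv[...,1]<60)
k,l,st,_=cv2.connectedComponentsWithStats(m.astype(np.uint8));m=l==1+st[1:,4].argmax()
m2=m&(P[...,2]>.018);print("tray",rect(P[m2]),np.nanmedian(P[m2][:,2]),"floor",np.nanmedian(P[200:230,470:490,2]))
m=roi(45,85,235,262)&(P[...,2]>.03);print("ramp hi",rect(P[m]))
m=roi(45,85,235,262)&(P[...,2]>.005);print("ramp all",rect(P[m]))
for u,v in ((210,160),(190,165),(153,165),(130,170),(112,175),(90,180),(66,180)): print(u,v,np.round(P[v,u],3))
g=s["color"].astype(int).sum(2)
for v in (130,160,190,220):
    u=140+np.argmin(g[v,140:170]);print("line",v,u,np.round(P[v,u],3))
E
```

```text
roller (array([558.3, -39.2]), array([ 30.8, 192.9]), 1.7) depth top z [0.02252626 0.02833615 0.03405952]
stave (array([ 496.2, -176.6]), array([ 27.3, 198.2]), -9.3) depth top z [0.0150569  0.01809504 0.02078789]
table z 0.0008701356373746085
tray (array([ 453.9, -365. ]), array([171.6, 260.3]), -7.4) 0.026759299059887692 floor 0.005014841755111741
ramp hi (array([527.1, 267.7]), array([251.8, 293.6]), -80.5)
ramp all (array([542. , 285.3]), array([344.8, 366.1]), -88.3)
210 160 [0.551 0.137 0.058]
190 165 [0.544 0.176 0.048]
153 165 [0.547 0.25  0.033]
130 170 [0.538 0.294 0.029]
112 175 [0.529 0.331 0.023]
90 180 [0.522 0.38  0.006]
66 180 [0.515 0.406 0.046]
line 130 149 [0.612 0.257 0.038]
line 160 153 [0.555 0.248 0.037]
line 190 158 [0.499 0.238 0.037]
line 220 162 [0.443 0.229 0.036]
```

```bash
cat >> h.py <<'E'
from scipy.spatial.transform import Rotation as Rn
def pose(yaw,tilt=None): # tool down, jaw dir at yaw; optional world rotvec deg applied after
    R=Rn.from_euler("xyz",[180,0,yaw],degrees=True)
    return R if tilt is None else Rn.from_rotvec(tilt,degrees=True)*R
def go(p,R,p0=None,R0=None):
    from plant import get_obs
    o=get_obs()
    p0=o["tool_pos"] if p0 is None else np.array(p0)
    R0=Rn.from_euler("xyz",o["orientation"],degrees=True) if R0 is None else R0
    d=R0.inv().apply(np.array(p)-p0)/.2; w=(R0.inv()*R).as_rotvec(degrees=True)/360
    print("shift",np.round(d,4),"turn",np.round(w,4),"rows",np.round([np.linalg.norm(d)*.2/.0417,np.linalg.norm(w)*360/7.16],1))
E
python3 -c "
from h import *
go([.496,-.177,.2],pose(80.7))"
```

```text
shift [1.5312 1.8821 0.2006] turn [-0.0001 -0.0002  0.0945] rows [11.7  4.8]
```

```bash
r='[[0.62,0.77,0.08],[0,0,0]]'
python3 -m handwheel '[[[0.62,0.77,0.08],[0,0,0]],[[0.62,0.77,0.08],[0,0,0]],[[0.62,0.77,0.08],[0,0,0]],[[0.62,0.77,0.08],[0,0,0]],[[0.62,0.77,0.08],[0,0,0]]]' -1
python3 -m handwheel '[[[0.62,0.77,0.08],[0,0,0.0945]],[[0.62,0.77,0.08],[0,0,0.0945]],[[0.62,0.77,0.08],[0,0,0.0945]],[[0.62,0.77,0.08],[0,0,0.0945]],[[0.62,0.77,0.08],[0,0,0.0945]]]' -1
python3 -c "
from h import *
go([.496,-.177,.2],pose(80.7))"
```

```text
clock: 0.52
tool_pos: [0.3708, -0.4334, 0.224]
orientation: [-180.0, -0.1, 114.8]
force: [0.1, -0.6, 0.7]
opening: 0.0876
clock: 0.93
tool_pos: [0.4534, -0.2683, 0.2094]
orientation: [-180.0, -0.0, 82.5]
force: [1.3, -0.4, 0.2]
opening: 0.0878
shift [0.4805 0.1516 0.0468] turn [-0.    -0.     0.005] rows [2.4 0.3]
```

```bash
python3 -m handwheel '[[[0.42,0.13,0.04],[0,0,0.0]],[[0.42,0.13,0.04],[0,0,0.0]],[[0.42,0.13,0.04],[0,0,0]],[[0.42,0.13,0.04],[0,0,0]],[[0.42,0.13,0.04],[0,0,0]]]' -1
python3 - <<'E'
from h import *
from plant import *
for n in("wrist","top"):
    s=snapshot(n);np.savez(n+"1.npz",**s);cv2.imwrite(f"pics/{n}1.png",s["color"][:,:,::-1])
go([.496,-.177,.2],pose(80.7));print(get_obs()["tool_pos"],get_obs()["orientation"])
E
```

```text
clock: 1.35
tool_pos: [0.4893, -0.1896, 0.2013]
orientation: [-180.0, 0.0, 82.9]
force: [0.6, -0.2, 0.4]
opening: 0.0874
shift [0.0724 0.0262 0.0074] turn [-0.0001  0.      0.0058] rows [0.4 0.3]
[ 0.48898519 -0.19070158  0.20148496] [-1.79979097e+02  1.75988746e-03  8.27758086e+01]
```

View pics/wrist1.png

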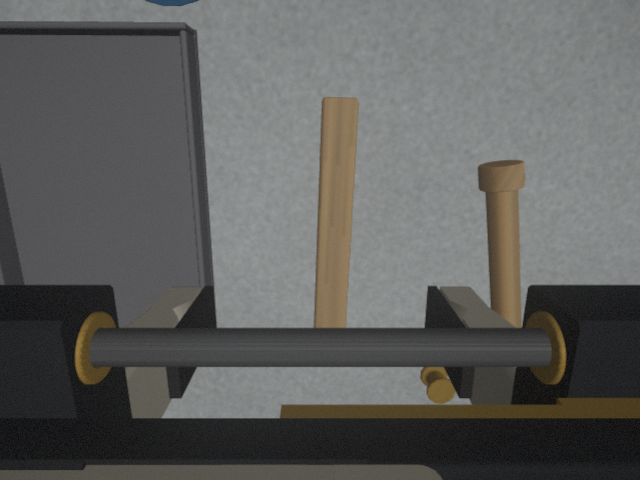

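The wrist view shows the stave between the jaws, (340,98) down to (330,330), with the roller on the right at (503,170). I'll check the stave line from this view and then descend.

```bash
python3 - <<'E'
from h import *
s=load("wrist1");hsv=cv2.cvtColor(s["color"],cv2.COLOR_RGB2HSV)
m=(hsv[...,1]>70)&(hsv[...,0]<25);m[:,:300]=0;m[:,380:]=0;m[320:]=0
v,u=np.nonzero(m);v0=v.min();print("far end",cast(s,[u[v<v0+4].mean(),v0],.018))
mid=[(u[v==r].mean(),r) for r in range(v0+12,315,5)]
p=cast(s,mid,.018)[:,:2];f=np.polyfit(p[:,0],p[:,1],1);print("angle",np.degrees(np.arctan(f[0])),"y at .496",np.polyval(f,.496))
w=[np.ptp(cast(s,[(u[v==r].min(),r),(u[v==r].max()+1,r)],.018)[:,1]) for r in(150,200,250)];print("width",w)
s=load("top1");hsv=cv2.cvtColor(s["color"],cv2.COLOR_RGB2HSV)
E
python3 -c "
from h import *
go([.496,-.177,.017],pose(80.7))"
```

```text
far end [[ 0.39963051 -0.16496636  0.018     ]]
angle -9.236656723536115 y at .496 -0.17984037218695637
width [np.float64(0.026845559705146405), np.float64(0.026950440609710358), np.float64(0.027062577141449634)]
shift [0.0724 0.0265 0.9224] turn [-0.0001  0.      0.0058] rows [4.4 0.3]
```

```bash
python3 -m handwheel '[[[0.068,0.035,0.2],[0,0,0.0055]],[[0.068,0.035,0.4],[0,0,0.0055]],[[0.068,0.035,0.55],[0,0,0.0055]],[[0.068,0.035,0.65],[0,0,0.0055]],[[0.068,0.035,0.65],[0,0,0.0055]]]' -1
python3 -c "
from h import *
go([.497,-.178,.017],pose(80.7))"
```

```text
clock: 1.87
tool_pos: [0.4945, -0.1785, 0.0675]
orientation: [-179.6, 0.0, 80.7]
force: [-0.2, -0.5, -0.9]
opening: 0.0874
shift [0.0046 0.0136 0.2524] turn [-0.0012  0.0001 -0.0001] rows [1.2 0.1]
```

```bash
python3 -m handwheel '[[[0.003,0.005,0.1],[0,0,0]],[[0.003,0.005,0.2],[0,0,0]],[[0.003,0.005,0.245],[0,0,0]],[[0.003,0.005,0.245],[0,0,0]],[[0.003,0.005,0.245],[0,0,0]]]' -1
python3 -m handwheel '[[[0,0,0],[0,0,0]],[[0,0,0],[0,0,0]],[[0,0,0],[0,0,0]],[[0,0,0],[0,0,0]],[[0,0,0],[0,0,0]]]' 1
python3 -m handwheel '[[[0,0,0],[0,0,0]],[[0,0,0],[0,0,0]],[[0,0,0],[0,0,0]],[[0,0,0],[0,0,0]],[[0,0,0],[0,0,0]]]' 1
```

```text
clock: 2.28
tool_pos: [0.4994, -0.1776, 0.0234]
orientation: [180.0, 0.0, 80.8]
force: [0.2, -0.2, 0.5]
opening: 0.0878
clock: 2.7
tool_pos: [0.4994, -0.1769, 0.0231]
orientation: [180.0, -0.0, 80.8]
force: [0.6, 0.1, -0.2]
opening: 0.0598
clock: 3.12
tool_pos: [0.4991, -0.177, 0.0225]
orientation: [-180.0, 0.0, 80.8]
force: [-0.2, -0.1, -1.4]
opening: 0.0276
```

```bash
python3 -m handwheel '[[[0,0,0],[0,0,0]],[[0,0,0],[0,0,0]],[[0,0,-0.05],[0,0,0]],[[0,0,-0.15],[0,0,0]],[[0,0,-0.25],[0,0,0]]]' 1
python3 -m handwheel '[[[0,0,-0.1],[0,0,0]],[[0,0,-0.2],[0,0,0]],[[0,0,-0.25],[0,0,0]],[[0,0,-0.25],[0,0,0]],[[0,0,-0.25],[0,0,0]]]' 1
python3 - <<'E'
from h import *
from plant import *
s=snapshot("wrist");cv2.imwrite("pics/wrist2.png",s["color"][:,:,::-1])
go([.454,-.365,.12],pose(82.6))
E
```

```text
clock: 3.53
tool_pos: [0.4984, -0.177, 0.073]
orientation: [-179.9, 0.0, 80.8]
force: [0.8, -0.3, -1.3]
opening: 0.0274
clock: 3.95
tool_pos: [0.4992, -0.1768, 0.1229]
orientation: [179.9, -0.0, 80.8]
force: [-1.3, -0.4, -1.0]
opening: 0.0275
shift [-0.9644 -0.0701  0.0099] turn [-0.0001 -0.     -0.0049] rows [4.6 0.2]
```

View pics/wrist2.png

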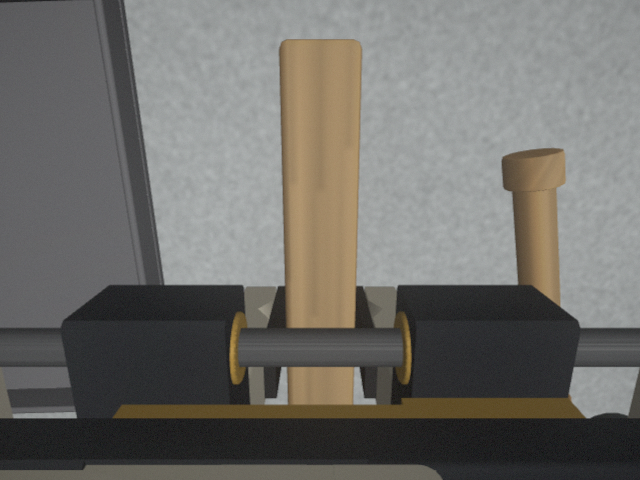

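The stave is gripped, straight and level, with its end at (320,42). I'll move it over the tray.

```bash
python3 -m handwheel '[[[-0.15,-0.01,0],[0,0,-0.005]],[[-0.35,-0.03,0],[0,0,-0.005]],[[-0.55,-0.04,0],[0,0,-0.005]],[[-0.75,-0.06,0],[0,0,-0.005]],[[-0.9,-0.07,0],[0,0,-0.005]]]' 1
python3 -m handwheel '[[[-0.065,0,0.05],[0,0,0]],[[-0.065,0,0.15],[0,0,0]],[[-0.065,0,0.25],[0,0,0]],[[-0.065,0,0.25],[0,0,0]],[[-0.065,0,0.25],[0,0,0]]]' 1
python3 -c "
from h import *
go([.454,-.365,.028],pose(82.6))"
```

```text
clock: 4.42
tool_pos: [0.4549, -0.3543, 0.1208]
orientation: [-179.8, -0.0, 82.6]
force: [0.0, 1.1, -0.5]
opening: 0.0279
clock: 4.83
tool_pos: [0.4536, -0.3646, 0.0705]
orientation: [-179.7, -0.1, 82.6]
force: [0.4, -0.7, -0.8]
opening: 0.0275
shift [-0.0018  0.0031  0.2126] turn [-0.0008 -0.0002  0.0001] rows [1. 0.]
```

```bash
python3 -m handwheel '[[[0,0,0.08],[0,0,0]],[[0,0,0.15],[0,0,0]],[[0,0,0.19],[0,0,0]],[[0,0,0.205],[0,0,0]],[[0,0,0.205],[0,0,0]]]' 1
python3 -m handwheel '[[[0,0,0],[0,0,0]],[[0,0,0],[0,0,0]],[[0,0,0],[0,0,0]]]' 1
```

```text
clock: 5.25
tool_pos: [0.4551, -0.3651, 0.0315]
orientation: [-180.0, -0.0, 82.7]
force: [-0.7, 0.4, -0.7]
opening: 0.0277
clock: 5.5
tool_pos: [0.4555, -0.3655, 0.0324]
orientation: [179.9, 0.0, 82.6]
force: [-0.0, 0.6, -0.2]
opening: 0.0278
```

```bash
python3 -m handwheel '[[[0,0,0.01],[0,0,0]],[[0,0,0.022],[0,0,0]],[[0,0,0.022],[0,0,0]],[[0,0,0.022],[0,0,0]]]' 1
```

```text
clock: 5.83
tool_pos: [0.4553, -0.3655, 0.0275]
orientation: [180.0, 0.0, 82.6]
force: [-0.3, 0.8, 4.3]
opening: 0.0276
```

```bash
python3 -m handwheel '[[[0,0,0],[0,0,0]],[[0,0,0],[0,0,0]],[[0,0,0],[0,0,0]],[[0,0,0],[0,0,0]],[[0,0,0],[0,0,0]]]' -0.3
python3 -m handwheel '[[[0,0,-0.1],[0,0,0]],[[0,0,-0.25],[0,0,0]],[[0,0,-0.45],[0,0,0]],[[0,0,-0.65],[0,0,0]],[[0,0,-0.75],[0,0,0]]]' -0.3
python3 -c "
from h import *
go([.558,-.039,.18],pose(91.7))"
```

```text
clock: 6.25
tool_pos: [0.4549, -0.3653, 0.027]
orientation: [-180.0, -0.0, 82.6]
force: [-0.5, 0.2, -0.3]
opening: 0.0541
clock: 6.67
tool_pos: [0.4564, -0.3664, 0.1823]
orientation: [179.7, 0.1, 82.7]
force: [1.4, -0.5, 0.5]
opening: 0.0573
shift [1.6882 0.2952 0.0087] turn [ 0.0008  0.0005 -0.025 ] rows [8.2 1.3]
```

```bash
python3 -m handwheel '[[[0.9,0.15,0],[0,0,0]],[[0.9,0.15,0],[0,0,0]],[[0.9,0.15,0],[0,0,0]],[[0.9,0.15,0],[0,0,0]],[[0.9,0.15,0],[0,0,0]]]' -1
python3 -m handwheel '[[[0.79,0.145,0],[0,0,-0.025]],[[0.79,0.145,0],[0,0,-0.025]],[[0.79,0.145,0],[0,0,-0.025]],[[0.79,0.145,0],[0,0,-0.025]],[[0.79,0.145,0],[0,0,-0.025]]]' -1
python3 -m handwheel '[[[0,0,0],[0,0,0]],[[0,0,0],[0,0,0]]]' -1
python3 - <<'E'
from h import *
from plant import *
s=snapshot("wrist");np.savez("wrist3.npz",**s);cv2.imwrite("pics/wrist3.png",s["color"][:,:,::-1])
hsv=cv2.cvtColor(s["color"],cv2.COLOR_RGB2HSV)
m=((hsv[...,1]>70)&(hsv[...,0]<25));m[320:]=0;m[:,:220]=0;m[:,420:]=0
k,l,st,_=cv2.connectedComponentsWithStats(m.astype(np.uint8));m=l==1+st[1:,4].argmax()
v,u=np.nonzero(m);v0=v.min();print(v0,"far end",cast(s,[u[v<v0+4].mean(),v0],.03))
p=cast(s,[(u[v==r].mean(),r) for r in range(v0+40,315,5)],.017)[:,:2];f=np.polyfit(p[:,0],p[:,1],1);print("angle",np.degrees(np.arctan(f[0])),"y at .558",np.polyval(f,.558))
go([.558,-.039,.02],pose(91.7))
E
```

```text
clock: 7.08
tool_pos: [0.5087, -0.1872, 0.1775]
orientation: [179.9, -0.0, 82.7]
force: [0.9, -0.6, 0.2]
opening: 0.0843
clock: 7.5
tool_pos: [0.5588, -0.0328, 0.1773]
orientation: [179.9, -0.0, 91.9]
force: [-0.5, -0.2, 1.1]
opening: 0.0875
clock: 7.67
tool_pos: [0.5565, -0.0375, 0.1769]
orientation: [-180.0, 0.0, 91.7]
force: [0.3, 0.1, 0.4]
opening: 0.0876
93 far end [[ 0.46404722 -0.04462667  0.03      ]]
angle 1.6286019798579954 y at .558 -0.04239140489082805
shift [-0.0044  0.0084  0.785 ] turn [-0.0001  0.     -0.0002] rows [3.8 0. ]
```

View pics/wrist3.png

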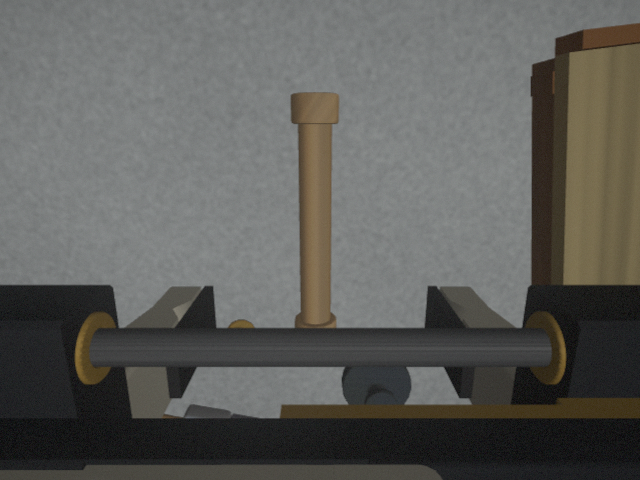

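The roller lies at (315,93)-(315,330), between the open jaws and nearly centred. I'll descend.

```bash
python3 -m handwheel '[[[-0.008,0.006,0.2],[0,0,0]],[[-0.008,0.006,0.4],[0,0,0]],[[-0.008,0.006,0.55],[0,0,0]],[[-0.008,0.006,0.65],[0,0,0]],[[-0.008,0.006,0.65],[0,0,0]]]' -1
python3 -m handwheel '[[[0,0,0],[0,0,0]],[[0,0,0.06],[0,0,0]],[[0,0,0.12],[0,0,0]],[[0,0,0.135],[0,0,0]],[[0,0,0.135],[0,0,0]]]' -1
python3 -m handwheel '[[[0,0,0],[0,0,0]],[[0,0,0],[0,0,0]]]' -1
python3 -c "
from h import *
go([.558,-.0405,.0195],pose(91.7))"
```

```text
clock: 8.13
tool_pos: [0.5546, -0.0413, 0.043]
orientation: [-179.6, 0.1, 91.5]
force: [-0.9, -0.0, 0.3]
opening: 0.0877
clock: 8.55
tool_pos: [0.5585, -0.0396, 0.0212]
orientation: [179.9, -0.0, 91.6]
force: [-0.5, 1.0, 0.6]
opening: 0.0874
clock: 8.72
tool_pos: [0.559, -0.0392, 0.0216]
orientation: [179.9, -0.0, 91.6]
force: [0.1, -0.3, 0.0]
opening: 0.0875
shift [-0.0062 -0.005   0.0105] turn [ 0.0003 -0.0001 -0.0002] rows [0.1 0. ]
```

```bash
Z='[0,0,0]'
python3 -m handwheel '[[[-0.006,0,0.012],[0,0,0]],[[-0.006,0,0.012],[0,0,0]],[[-0.006,0,0.012],[0,0,0]],[[-0.006,0,0.012],[0,0,0]],[[-0.006,0,0.012],[0,0,0]]]' 1
python3 -m handwheel '[[[0,0,0],[0,0,0]],[[0,0,0],[0,0,0]],[[0,0,0],[0,0,0]],[[0,0,0],[0,0,0]],[[0,0,0],[0,0,0]]]' 1
python3 -m handwheel '[[[0,0,0],[0,0,0]],[[0,0,0],[0,0,0]],[[0,0,0],[0,0,0]]]' 1
python3 -m handwheel '[[[0,0,-0.05],[0,0,0]],[[0,0,-0.15],[0,0,0]],[[0,0,-0.3],[0,0,0]],[[0,0,-0.45],[0,0,0]],[[0,0,-0.55],[0,0,0]]]' 1
python3 -m handwheel '[[[0,0,0],[0,0,0]],[[0,0,0],[0,0,0]],[[0,0,0],[0,0,0]]]' 1
python3 - <<'E'
from h import *
from plant import *
s=snapshot("wrist");cv2.imwrite("pics/wrist4.png",s["color"][:,:,::-1])
s=snapshot("top");np.savez("top4.npz",**s);cv2.imwrite("pics/top4.png",s["color"][:,:,::-1])
E
```

```text
clock: 9.13
tool_pos: [0.5581, -0.0404, 0.0179]
orientation: [180.0, 0.0, 91.6]
force: [-0.1, -1.0, 0.2]
opening: 0.0598
clock: 9.55
tool_pos: [0.5581, -0.0404, 0.0177]
orientation: [-180.0, -0.0, 91.6]
force: [0.3, -0.8, 0.4]
opening: 0.0265
clock: 9.8
tool_pos: [0.5581, -0.0405, 0.0177]
orientation: [-180.0, 0.0, 91.6]
force: [0.3, 0.0, -0.4]
opening: 0.0235
clock: 10.22
tool_pos: [0.5588, -0.0404, 0.1312]
orientation: [179.9, -0.0, 91.7]
force: [0.5, 0.2, -1.3]
opening: 0.0228
clock: 10.47
tool_pos: [0.5575, -0.0405, 0.1276]
orientation: [-180.0, -0.0, 91.6]
force: [-0.5, 0.1, -0.3]
opening: 0.0228
```

View pics/wrist4.png

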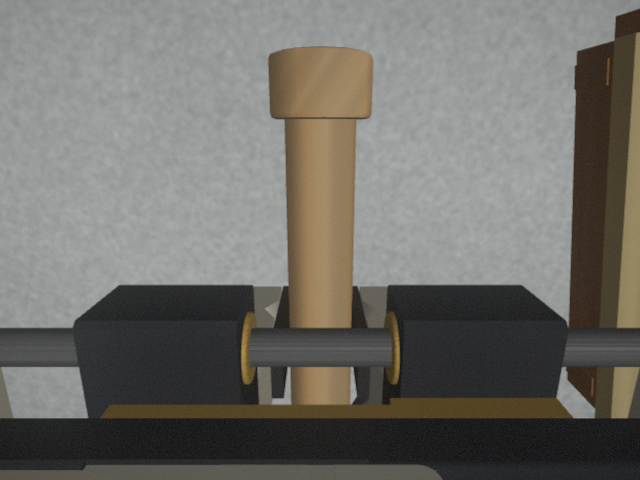

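Held at mid-rod. Next I'll work out the hover pose 40 mm above the release point, tilted 10° to stand square to the ramp.

```bash
cat >> h.py <<'E'
a=np.radians(9.5);RX=np.array([np.cos(a),np.sin(a),0]);RY=np.array([-np.sin(a),np.cos(a),0]);O=np.array([.5277,.264,0])
NR=np.cos(np.radians(10))*np.array([0,0,1])+np.sin(np.radians(10))*RY
RT=pose(99.5,-10*RX)
TG=O-.095*RY+np.array([0,0,.0663])+.001*NR
E
python3 -c "
from h import *
print(TG,RT.as_euler('xyz',degrees=True),RT.as_matrix()[:,2],-NR)
go(TG+.045*NR,RT)"
```

```text
[0.54335086 0.17047413 0.06728481] [180.   10.   99.5] [ 0.02866022 -0.1712667  -0.98480775] [ 0.02866022 -0.1712667  -0.98480775]
shift [ 1.0957 -0.0445  0.0755] turn [-0.0022 -0.0277 -0.0218] rows [5.3 1.8]
```

```bash
python3 -m handwheel '[[[0.15,0,-0.05],[0,0,0]],[[0.35,0,-0.05],[0,0,0]],[[0.5,0,-0.05],[0,0,0]],[[0.65,0,-0.05],[0,0,0]],[[0.75,-0.02,-0.05],[0,0,0]]]' 1
python3 -m handwheel '[[[0.12,0,0],[-0.002,-0.01,-0.01]],[[0.25,-0.02,0.05],[-0.002,-0.02,-0.0218]],[[0.34,-0.02,0.1],[-0.0022,-0.0277,-0.0218]],[[0.34,-0.02,0.12],[-0.0022,-0.0277,-0.0218]],[[0.34,-0.02,0.12],[-0.0022,-0.0277,-0.0218]]]' 1
python3 -m handwheel '[[[0,0,0],[0,0,0]],[[0,0,0],[0,0,0]],[[0,0,0],[0,0,0]]]' 1
python3 - <<'E'
from h import *
from plant import *
go(TG+.02*NR,RT)
s=snapshot("top");np.savez("top5.npz",**s);cv2.imwrite("pics/top5.png",s["color"][:,:,::-1])
s=snapshot("scene");np.savez("scene5.npz",**s);cv2.imwrite("pics/scene5.png",s["color"][:,:,::-1])
E
```

```text
clock: 10.98
tool_pos: [0.5497, 0.1115, 0.1367]
orientation: [-179.9, 0.0, 91.7]
force: [0.7, 0.0, -1.0]
opening: 0.0233
clock: 11.4
tool_pos: [0.5423, 0.178, 0.1111]
orientation: [-179.8, 10.1, 99.7]
force: [0.0, -1.1, -0.8]
opening: 0.0233
clock: 11.65
tool_pos: [0.5442, 0.1764, 0.1141]
orientation: [179.9, 10.0, 99.4]
force: [-0.3, 0.2, -1.1]
opening: 0.0232
shift [ 0.0126 -0.0093  0.1355] turn [ 0.0003 -0.0001 -0.0003] rows [0.7 0. ]
```

View pics/scene5.png

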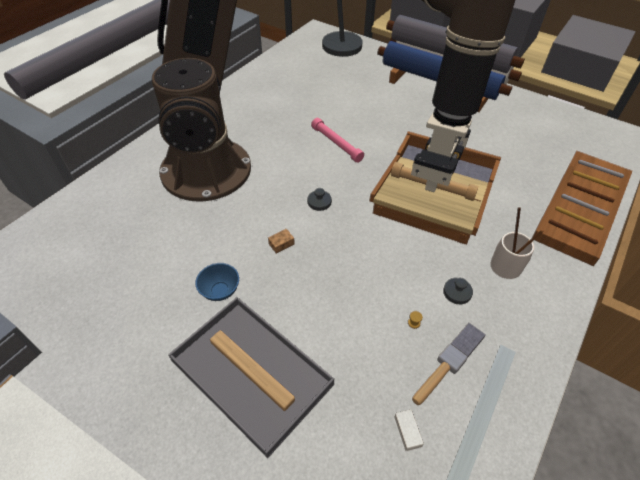

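The stave lies flat mid-tray at (251,369). The roller hangs crosswise over the upper ramp at (434,180), clear of the sides. I'll lower it.

```bash
python3 -m handwheel '[[[0.012,-0.009,0.06],[0,0,0]],[[0.012,-0.009,0.12],[0,0,0]],[[0.012,-0.009,0.18],[0,0,0]],[[0.012,-0.009,0.2],[0,0,0]],[[0.012,-0.009,0.2],[0,0,0]]]' 1
python3 -m handwheel '[[[0,0,0],[0,0,0]],[[0,0,0],[0,0,0]],[[0,0,0],[0,0,0]]]' 1
python3 -c "
from h import *
go(TG,RT)"
```

```text
clock: 12.17
tool_pos: [0.5426, 0.1714, 0.0734]
orientation: [180.0, 10.0, 99.4]
force: [0.2, 0.3, -1.4]
opening: 0.0233
clock: 12.42
tool_pos: [0.5434, 0.1728, 0.0748]
orientation: [179.8, 10.0, 99.5]
force: [-0.2, -0.3, -1.2]
opening: 0.0232
shift [-0.0047 -0.0022  0.0387] turn [ 0.0005 -0.0001 -0.    ] rows [0.2 0. ]
```

```bash
python3 -m handwheel '[[[0,0,0.012],[0,0,0]],[[0,0,0.025],[0,0,0]],[[0,0,0.025],[0,0,0]],[[0,0,0.025],[0,0,0]]]' 1
python3 -m handwheel '[[[0,0,0.008],[0,0,0]],[[0,0,0.008],[0,0,0]],[[0,0,0.008],[0,0,0]]]' 1
```

```text
clock: 12.75
tool_pos: [0.5429, 0.1714, 0.0688]
orientation: [179.9, 10.0, 99.5]
force: [-0.4, -0.0, -1.4]
opening: 0.0231
clock: 13.0
tool_pos: [0.5431, 0.1713, 0.0674]
orientation: [179.9, 10.0, 99.5]
force: [0.1, 0.4, -1.3]
opening: 0.023
```

```bash
python3 -m handwheel '[[[0,0,0.007],[0,0,0]],[[0,0,0.007],[0,0,0]],[[0,0,0.007],[0,0,0]]]' 1
python3 -m handwheel '[[[0,0,0.005],[0,0,0]],[[0,0,0.005],[0,0,0]],[[0,0,0.005],[0,0,0]]]' 1
```

```text
clock: 13.25
tool_pos: [0.5434, 0.1712, 0.0665]
orientation: [179.9, 10.0, 99.5]
force: [-2.7, 0.4, 3.3]
opening: 0.0231
clock: 13.5
tool_pos: [0.5434, 0.1712, 0.0664]
orientation: [179.8, 10.0, 99.5]
force: [-6.0, 2.3, 12.7]
opening: 0.0235
```

Contact made. I'll ease off the press, open the jaws, then lift square off the ramp.

```bash
python3 -m handwheel '[[[0,0,-0.005],[0,0,0]],[[0,0,-0.005],[0,0,0]]]' 1
python3 -m handwheel '[[[0,0,0],[0,0,0]],[[0,0,0],[0,0,0]],[[0,0,0],[0,0,0]],[[0,0,-0.2],[0,0,0]],[[0,0,-0.4],[0,0,0]]]' -0.1
python3 -m handwheel '[[[0,0,-0.15],[0,0,0]],[[0,0,-0.25],[0,0,0]],[[0,0,-0.3],[0,0,0]],[[0,0,-0.3],[0,0,0]],[[0,0,-0.3],[0,0,0]]]' -0.1
python3 -m handwheel '[[[-0.2,0,0],[0,0,0]],[[-0.4,0,0],[0,0,0]],[[-0.6,0,0],[0,0,0]],[[-0.8,0,0],[0,0,0]],[[-0.9,0,0],[0,0,0]]]' -0.1
python3 -m handwheel '[[[-0.2,0,0],[0,0,0]],[[-0.4,0,0],[0,0,0]],[[-0.4,0,0],[0,0,0]],[[-0.4,0,0],[0,0,0]],[[-0.4,0,0],[0,0,0]]]' -0.1
python3 - <<'E'
from h import *
from plant import *
s=snapshot("top");np.savez("top6.npz",**s);cv2.imwrite("pics/top6.png",s["color"][:,:,::-1])
E
```

```text
clock: 13.67
tool_pos: [0.5434, 0.1713, 0.0665]
orientation: [179.9, 10.0, 99.5]
force: [-2.5, 0.1, 6.3]
opening: 0.0231
clock: 14.08
tool_pos: [0.5392, 0.1833, 0.1434]
orientation: [-179.8, 10.2, 99.5]
force: [2.3, 2.0, 0.5]
opening: 0.0469
clock: 14.5
tool_pos: [0.5386, 0.1948, 0.2032]
orientation: [179.9, 10.0, 99.5]
force: [-0.4, -0.6, -1.1]
opening: 0.0481
clock: 14.92
tool_pos: [0.5672, 0.0164, 0.2337]
orientation: [-179.9, 10.0, 99.4]
force: [0.3, 0.4, -0.8]
opening: 0.0481
clock: 15.33
tool_pos: [0.5803, -0.0582, 0.2471]
orientation: [-179.9, 10.0, 99.4]
force: [0.6, 0.4, -0.0]
opening: 0.0482
```

View pics/top6.png

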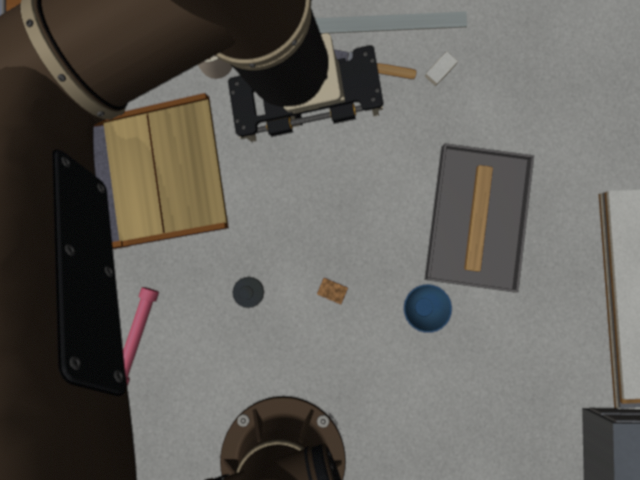

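The stave is in the tray at (480,218) and the ramp's upper part is empty, but the arm hides the trough. I'll check with the scene camera.

Run:
```python
from h import *
from plant import *
s=snapshot("scene");np.savez("scene6.npz",**s)
c=cv2.resize(s["color"][80:440,150:630,::-1],None,fx=1.6,fy=1.6);cv2.imwrite("pics/scene6.png",c)
t=load("top6");hsv=cv2.cvtColor(t["color"],cv2.COLOR_RGB2HSV)
m=(hsv[...,1]>70)&(hsv[...,0]<25);m[:,:455]=0;m[:,510:]=0;m[:155]=0;m[280:]=0
v,u=np.nonzero(m);r=rect(cast(t,np.c_[u,v],.023));print("stave",r,"z",np.nanmedian(cloud(t)[m][:,2]))
```

```text
stave (array([ 453. , -361.2]), array([ 31.4, 200.3]), -7.3) z 0.02246115350792664
```

View pics/scene6.png

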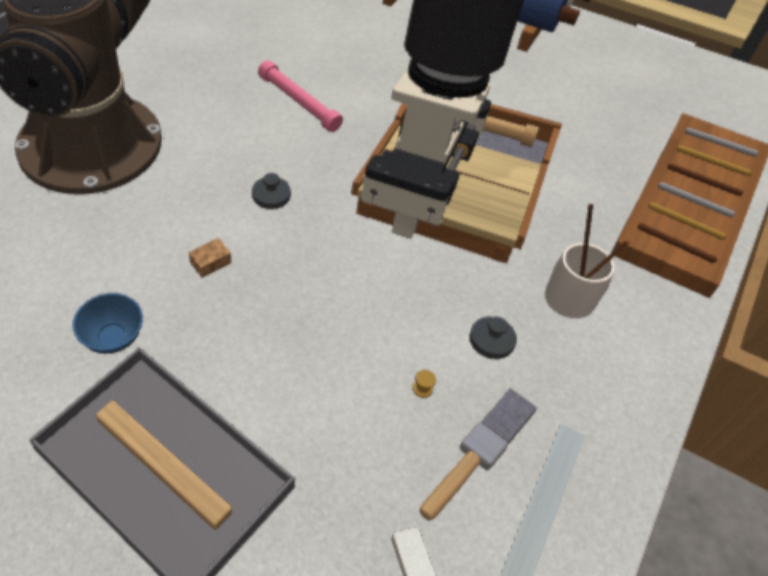

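The roller's end knob shows in the trough at (525,132). I'll back the arm off for a clear view and measure where it rests.

```bash
python3 -m handwheel '[[[-0.9,0,0],[0,0,0]],[[-0.9,0,0],[0,0,0]],[[-0.9,0,0],[0,0,0]],[[-0.9,0,0],[0,0,0]],[[-0.9,0,0],[0,0,0]]]' -0.1
python3 -m handwheel '[[[0,0,0],[0,0,0]],[[0,0,0],[0,0,0]],[[0,0,0],[0,0,0]],[[0,0,0],[0,0,0]],[[0,0,0],[0,0,0]]]' -0.1
python3 - <<'E'
from h import *
from plant import *
for i in range(2):
    s=snapshot("scene");hsv=cv2.cvtColor(s["color"],cv2.COLOR_RGB2HSV);P=cloud(s)
    q=P-O;x=q@RX;y=q@RY
    m=(abs(x)<.113)&(y>.072)&(y<.138)&(P[...,2]>.012)&(P[...,2]<.06)&(hsv[...,1]>90)&(hsv[...,0]<25)
    k,l,st,_=cv2.connectedComponentsWithStats(m.astype(np.uint8));j=1+st[1:,4].argmax();m=l==j
    print(st[j],"x range",np.nanpercentile(x[m],[1,99]),"y",np.nanpercentile(y[m],[5,50,95]),"z",np.nanpercentile(P[m][:,2],[5,50,98]))
cv2.imwrite("pics/scene7.png",cv2.resize(s["color"][100:280,320:560,::-1],None,fx=3,fy=3))
E
```

```text
clock: 15.85
tool_pos: [0.6112, -0.2351, 0.2805]
orientation: [179.9, 10.0, 99.5]
force: [0.4, 0.4, 0.3]
opening: 0.0481
clock: 16.27
tool_pos: [0.6105, -0.231, 0.2802]
orientation: [179.9, 10.0, 99.6]
force: [-0.4, -0.0, 0.1]
opening: 0.048
[443 147  52  24 500] x range [-0.01253804  0.11150436] y [0.1054343  0.11463998 0.13723928] z [0.02154887 0.03446549 0.04488969]
[443 146  49  25 505] x range [-0.01326307  0.10295822] y [0.10577481 0.11449219 0.13750761] z [0.02251797 0.03448296 0.04493492]
```

View pics/scene7.png

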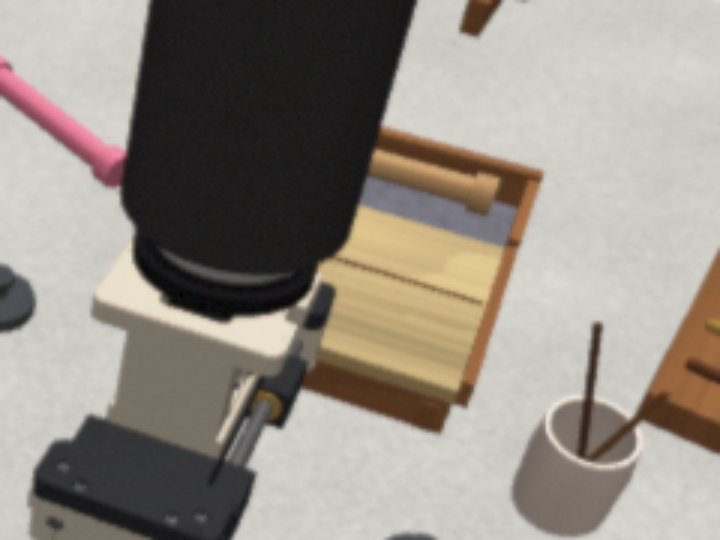

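The roller lies along the trough against the end wall, its knob end at crop (497,190). A last check of its x from the knob end, then I'll hand in.

Run:
```python
from h import *
from plant import *
s=load("scene6")
p=cast(s,[[320+497/3,100+190/3]],.025)-O;x=(p@RX)[0];y=(p@RY)[0];print("knob end x",x,"y",y,"-> mid x",x-.095)
if abs(x-.095)<.05 and .09<y<.14: close_job();print("handed in",get_obs()["clock"])
```

```text
knob end x 0.09551876129354776 y 0.13143510741624306 -> mid x 0.000518761293547762
the job is handed in; nothing more can be done
the job is handed in; nothing more can be done
```

I laid the stave in the grey tray, then lowered the roller onto the upper ramp and let it go. It rolled by itself into the trough. I handed the job in shortly after 16.3 s on the robot's clock, with the arm holding clear of everything; it reported no verdict.

**Stave:** it lies flat in the tray, its centre about 4 mm from the tray's centre and aligned with it to about 0.1°. I lowered it until it touched the floor (about 4 N) before opening the jaws.

**Roller:** I released it at about ramp y -94 mm with the tool tilted 10° to stand square to the ramp. One step before release pressed a little harder than needed, 12.7 N at the wrist, and I eased it off before opening.

**Where the roller rests:** it lies along the trough, its middle within about 1 mm of the ramp's centre in x. The depth reading on the visible part puts it at about y 115 mm.

**Checks that were weaker or disagreed:**
- The arm partly hid the trough, so the roller's position comes from the end I could see. That depth mask also caught some of the end wall.
- Casting a ray at the knob's end gave y 131 mm against the 115 mm from depth. That ray hit the knob's visible outer edge, so I trusted 115 mm.
- The arm hid the roll itself, so I only saw the roller before release and after it had stopped.
- The wrist and top cameras differed by about 1–3 mm on the rods.

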